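# Close the optic's hold-down frame and index the inspection slide at its detent

## Robot

A 6-joint arm with a two-finger parallel gripper is mounted at the origin on the work surface. World frame = base frame: x ahead of the robot, y to its left, z up, the work surface at z = 0. Lengths are in mm, angles in rad, forces in N, time in s.
With the tool pointing down it reaches from about 400 to 825 mm from the base axis. Payload 7 kg.
Tool frame: the origin (TCP) lies at the very end of the fingers, on their centre line; the grasp point (between the pads) lies 19 mm behind it; z points along the fingers, y is the line along which they close (so a half turn about z gives the same grasp; the last joint's range is limited). The gripper opens to 88 mm and grips with 3 to 60 N. Pads are 19 mm wide; open, the fingers measure 130 mm over their backs; the gripper's body (78 mm by 193 mm) begins 47 mm behind the grasp point.
Start: joints at [-0.887, 0.359, 0.012, 0, -1.224, -0.288], TCP at [260.216, -622.802, 226.561] pointing down, gripper open.
Joint ranges: [-3.07, 3.07], [-1.43, 2.12], [-1.02, 1.25], [-3.03, 1.67], [-3.05, -0], [-3.03, 3.03]. Speed limits (rad/s): [2.39, 2.39, 3.01, 3.14, 3.14, 3.14].

## Interface

Orientations are given as a unit quaternion [x, y, z, w].
In Python, from plant import bot gives the robot as it stands. Calls block until the motion is done:
- bot.move_ptp(position, orientation): joint-space move of the TCP to a pose.
- bot.line_to(position, velocity=150, ori=None): straight line of the TCP; ori=None keeps the orientation; velocity is the mean speed in mm/s.
- bot.move_joints(angles): joint-space move.
- bot.move_gripper(opening, force=None): finger opening in mm; force is the grip in N (None keeps the last); returns when the fingers have stopped.
- bot.pause(seconds).
- bot.solve_ik(position, orientation): joint angles nearest the present ones, or None.
- bot.read_state(): the state.
- bot.camera(name): name is "scene" or "side" or "wrist"; returns the picture (400x640x3 uint8, red, green, blue); there is no depth.
- bot.get_calibration(name): a dict with "fx", "fy", "cx", "cy" (pixels), "view" (4x4, takes a point from world to camera coordinates); the wrist camera has in their place "T_tool_cam" (4x4, takes a point from camera to tool coordinates, whose origin is the TCP and whose axes are the flange's). Camera axes: x right, y up, looking along -z (the intrinsics and any distortion apply to the point x, -y, -z); pixel columns grow to the right and rows downward; lengths in mm; the calibration is good to about 2 mm. A picture is of the moment at which its call begins: read the wrist's pose just before it. get_calibration takes no time and is no camera call.
A pose or a line that the arm cannot do raises bot.Unreachable and nothing moves.
- bot.close_job(): hands the job in; it is judged then, once.
The state is a dict: "t": time; "joint_pos": joint angles; "qvel": joint speeds; "tau": joint torques, N m; "tcp_pos": TCP position; "eef_rot": TCP orientation; "contact_force": force on the tool from outside, world axes, zero at the start; "moment": the same for the moment, N m; "width": finger opening in mm; "finger_force": force on a finger pad.
Only numpy, scipy, OpenCV 4.12 (cv2) and the standard library are available. Lean on these libraries where they do the work, as an engineer would, in place of code of your own. Each camera call takes 0.05 s, during which the arm holds its last target. There are 200 camera calls.

## Task

The optic is loaded in the nest of the inspection slide. Fold the hinged hold-down frame fully down over it without touching the glass, then take the carriage by its black knob and slide it along the rail towards the microscope until the ball of the index block clicks into the notch; do not run on past the notch. Finish with the knob still firmly gripped, holding the carriage at rest in the notch, with the other things on the breadboard left where they were.

Things in the scene. Friction and masses are not known exactly. Their poses are not given: they have to be found in the camera images.
- hold_down (a joint): Opening angle of the steel hold-down frame, rad: 0 = closed flat over the nest, 1.57 = upright, 2.0 = limit, leaning back. An open rectangle of flat bar, 93 mm from hinge to free edge, 84 mm along the hinge, 5 mm thick, window 48 x 44 mm. It starts open; its stiff hinge keeps it wherever it is left, so push it all the way (some 1.5 N at the free edge); it stops by itself at 0.
- frame_hinge (a point): Middle of the frame's hinge axis, on the carriage, 55.5 mm above the bench, in the frame's mid-plane. Axes: x away from the nest, square to the rail; y along the rail towards the microscope (the hinge axis); z up. At opening angle a the free edge lies at x = -93 cos(a), z = +93 sin(a) mm from here. The space beyond it (+x, 80 mm) is empty higher than 65 mm above the bench.
- lip (a point): Middle of the outer face (upper face when closed) of the frame's plain front bar (24 mm wide, 84 mm long), 10 mm in from its free edge: the place to push. Moves with the frame: x from the free edge towards the hinge, y along the rail, z out of the outer face.
- carriage (a joint): Travel of the carriage along its rail, m: 0 = loading end, where it starts; grows towards the microscope; 0.145 = end stop. It runs with 2 to 5 N of friction. The notch meets the ball at a travel of 0.095 to 0.125, different every time.
- knob_mid (a point): Centre of the carriage's black round pull knob, 22 mm in diameter, 28 mm tall (66 to 94 mm above the bench), on a thin stem at the carriage's end away from the microscope. The carriage's top below it is 44 mm above the bench; the closed frame begins 83 mm from here towards the microscope. Axes: y along the rail towards the microscope, z up, x square to the rail, away from the index block.
- notch (a point): Middle of the mouth of the V notch (8 mm wide, 4 mm deep, 90 degrees) in the carriage's long side edge, mid-height of the 12 mm plate, 38 mm above the bench. It moves with the carriage; axes as for the knob. From the knob's centre it lies 25 mm towards the microscope and 48 mm to the -x side.
- ball_seat (a point): Fixed point on the index block: where the centre of its 8 mm spring-loaded steel ball stands while it rides on the carriage's plain edge. Axes: y along the rail towards the microscope, z up, x square to the rail into the carriage. The carriage is seated when the notch has y = 0 in these axes.
- nest_mid (a point): Centre of the round nest (51 mm bore, 8 mm deep, its rim 52 mm above the bench) in which the optic lies; moves with the carriage. This point is half-way up the optic, 47.5 mm above the bench.
- optic_mid (a point): Centre of the loose glass optic, a flat disc 50 mm in diameter and 7 mm thick, lying in the nest, its top 1 mm below the rim.
- optic: The same glass optic; origin at the centre of its underside.
- spare_objective: Bystander: a brass microscope objective 29 mm in diameter and 45 mm tall standing on the breadboard (whose top is 12 mm above the bench); origin at the centre of its underside.
- sample_case: Bystander: a round white closed case 66 mm in diameter and 22 mm tall lying on the breadboard; origin at the centre of its underside.
- ball_driver: Bystander: a red-handled screwdriver, 150 mm long, lying on the breadboard on the index block's side of the rail; origin under its middle, x along the shaft.
- station: The black breadboard (360 x 500 x 12 mm) with the steel rail and the microscope. Origin on the bench under the middle of the rail; y along the rail towards the microscope, x square to it, away from the index block. The microscope's tube stands at x = 0, y = +85 mm, 58 mm across at its widest, from 135 to 402 mm above the bench; its post stands at x = 0, y = +230 mm.
- index_block: Small bare aluminium block (34 mm along the rail, top 46 mm above the bench) bolted down beside the carriage, its place along the rail varies; origin under its middle, axes as for ball_seat. Its ball presses on the carriage's edge all the way, drops into the notch from about 4 mm before the seat, then pulls the carriage home with some 7 N; pushing out again takes some 10 N more than running.
Mind the look-alikes: they are no part of the job. Of the things that look like the optic, the smallest one is meant.

How it is judged (in metres and radians):
On the way:
1. the hold-down frame is closed flat (under 0.05 rad) while the carriage is still at the loading end (value of joint hold_down below 0.05 rad and value of joint carriage below 0.03 m), for 0.2 s.
At the end, for the whole second after the job is handed in: The carriage rests with its notch within 2 mm of the ball, the fingers gripping the knob (more than 15 N of contact), the frame closed to within 0.05 rad and the optic in its nest within 4 mm (y of notch in the frame of ball_seat between -0.002 and 0.002 m and velocity of joint carriage between -0.005 and 0.005 m/s and value of joint hold_down below 0.05 rad and distance between optic_mid and nest_mid below 0.004 m and contact force between the fingers and carriage above 15 N and distance between the grasp point and knob_mid below 0.03 m); the arm keeps its last pose, push and grip.
It fails at once if the carriage is run more than 12 mm past the notch (y of notch in the frame of ball_seat above 0.012 m).
It fails at once if the glass is touched (contact force between any of the fingers, the arm and optic above 0.5 N).
It fails at once if a bystander is shifted by more than 15 mm (distance of any of spare_objective, sample_case, ball_driver from where it was at the start of the episode above 0.015 m).
It also fails if it takes over 67 s, if anything falls off the work surface, if the arm or the gripper's body presses on something with over 40 N, if the wrist force passes 120 N, or if a joint passes its speed limit or range.

## Working session

There is one attempt and no reset: what is moved stays moved. The work goes in short steps, each a Python script; the robot and the scene stay as the last script left them, time stands still between calls to the robot, and variables do not carry over. Pictures are saved under pics/ and viewed, at most 10 in all, crops included, and the job is handed in when it is done.

```bash
ls; mkdir -p pics
python3 - <<'E'
from plant import bot
import cv2,numpy as np
for n in ("scene","side"):
    im=bot.camera(n); cv2.imwrite(f"pics/{n}0.png",im[:,:,::-1])
    c=bot.get_calibration(n); print(n,{k:(np.round(v,4).tolist()) for k,v in c.items()})
print(bot.get_calibration("wrist"))
s=bot.read_state();print(s)
E
```

```text
pics
scene {'fx': 457.5099, 'fy': 457.5099, 'cx': 316.6739, 'cy': 205.4212, 'view': [[0.5309, 0.8473, -0.0182, -297.0292], [-0.5741, 0.3753, 0.7277, 304.7091], [0.6233, -0.3759, 0.6857, -1329.4863], [0.0, 0.0, 0.0, 1.0]]}
side {'fx': 437.5541, 'fy': 437.5541, 'cx': 319.2716, 'cy': 196.7595, 'view': [[-0.9711, -0.238, -0.0176, 585.4971], [0.1439, -0.6426, 0.7526, -144.6937], [-0.1904, 0.7283, 0.6583, -742.8461], [0.0, 0.0, 0.0, 1.0]]}
{'fx': 313.4470532445118, 'fy': 313.4470532445118, 'cx': 321.7135290718631, 'cy': 196.15663262565482, 'T_tool_cam': array([[-1.13280222e-03,  9.66425550e-01,  2.56944298e-01,
         6.88113999e+01],
       [ 9.99998622e-01,  1.40653076e-03, -8.81539733e-04,
         2.82614785e-01],
       [-1.21334258e-03,  2.56942946e-01, -9.66425812e-01,
        -1.59470117e+02],
       [ 0.00000000e+00,  0.00000000e+00,  0.00000000e+00,
         1.00000000e+00]])}
{'t': 0.1, 'joint_pos': array([-8.86880025e-01,  3.59322942e-01,  1.11652984e-02, -2.93372643e-04,
       -1.22413667e+00, -2.88121425e-01]), 'qvel': array([ 9.16555200e-05, -2.55974095e-03,  2.45545899e-03, -1.24908645e-04,
        1.14430224e-03,  1.21085328e-03]), 'tau': array([-1.30785924e-03, -5.84163344e+01,  2.93750417e+01,  7.01565877e+00,
        1.01567965e-02, -6.07042148e-05]), 'tcp_pos': array([ 260.05207232, -622.41587501,  225.72061272]), 'eef_rot': array([-1.96559219e-01,  9.80491659e-01,  7.26683494e-04, -2.27909817e-04]), 'contact_force': array([ 0.20613668, -0.51923305, -0.28712559]), 'moment': array([-0.01491795, -0.0045565 , -0.00762031]), 'finger_force': 0.0, 'width': 87.363287834399}
```

View pics/scene0.png

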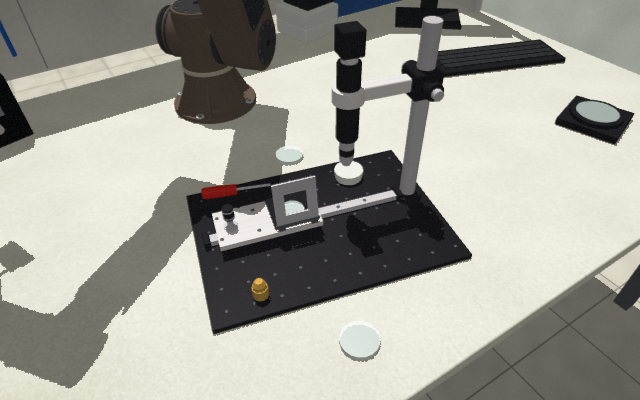

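View pics/side0.png

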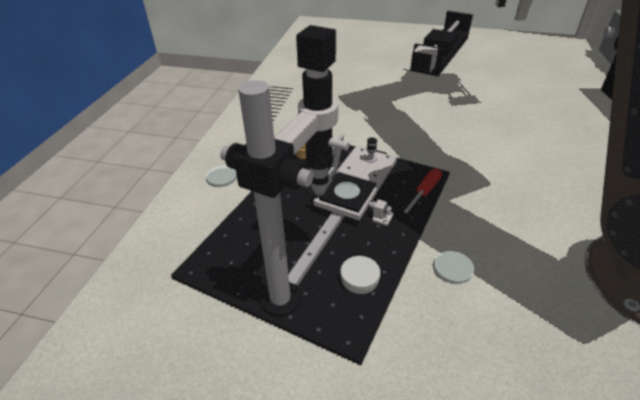

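Scene view: the loaded optic is at (293,208), seen behind the upright frame at (297,203). The look-alike discs are at (289,155), (360,340) and (598,112). The knob is at (228,213), the microscope at (347,100), the objective at (260,290), and the red driver at (220,191). Side view: optic in the nest at (347,190), knob (372,146), index block (381,212), case (360,274), loose discs (221,176) and (454,267). I choose the disc in the nest, which is the smallest.

```bash
cat > h.py <<'E'
import numpy as np,cv2
from plant import bot
from scipy.spatial.transform import Rotation as R
def cal(n,st=None):
    c=bot.get_calibration(n)
    if n=="wrist":
        T=np.eye(4);T[:3,:3]=R.from_quat(st["eef_rot"]).as_matrix();T[:3,3]=st["tcp_pos"]
        M=T@np.array(c["T_tool_cam"])
    else: M=np.linalg.inv(np.array(c["view"]))
    return c,M
def ray(n,uv,st=None):
    c,M=cal(n,st); d=np.array([(uv[0]-c["cx"])/c["fx"],-(uv[1]-c["cy"])/c["fy"],-1.])
    d=M[:3,:3]@d; return M[:3,3],d/np.linalg.norm(d)
def onz(n,uv,z,st=None):
    o,d=ray(n,uv,st); return o+d*(z-o[2])/d[2]
def tri(*rs):
    A=sum(np.eye(3)-np.outer(d,d) for o,d in rs); b=sum((np.eye(3)-np.outer(d,d))@o for o,d in rs)
    p=np.linalg.solve(A,b); return p,[float(np.linalg.norm(np.cross(p-o,d))) for o,d in rs]
def proj(n,P,st=None):
    c,M=cal(n,st); p=np.linalg.inv(M)@np.append(P,1)
    return np.array([c["cx"]+c["fx"]*p[0]/-p[2],c["cy"]+c["fy"]*p[1]/p[2]])
E
python3 - <<'E'
from h import *
np.set_printoptions(precision=1,suppress=True)
print("board scene",[onz("scene",u,12) for u in [(188,195),(393,151),(470,257),(214,332)]])
print("board side",[onz("side",u,12) for u in [(173,277),(360,362),(449,174)]])
print("knob",tri(ray("scene",(228,213)),ray("side",(372,146))))
print("optic side",onz("side",(347,190),51))
print("rail scene",onz("scene",(212,240),25),onz("scene",(395,195),25))
print("objective",onz("scene",(261,298),12),"case",onz("side",(360,274),34),"block",onz("side",(381,210),46))
print("mic",tri(ray("scene",(349,82)),ray("side",(318,90))))
E
```

```text
board scene [array([ 365.6, -214.4,   12. ]), array([487.8, 265.1,  12. ]), array([830.5, 174.2,  12. ]), array([ 716.8, -300.1,   12. ])]
board side [array([816.5, 186.9,  12. ]), array([476.8, 266.7,  12. ]), array([ 362. , -207.4,   12. ])]
knob (array([ 532.2, -182.8,   76.4]), [1.0885290496400242, 1.088529049639973])
optic side [560.7 -60.6  51. ]
rail scene [ 533.3 -224.8   25. ] [626.1 157.   25. ]
objective [ 698.5 -203.1   12. ] case [502. 126.  34.] block [488.3 -23.2  46. ]
mic (array([592.3,  44.9, 312.9]), [5.290241980388538, 5.290241980388489])
```

```bash
cat >> h.py <<'E'
yaw=np.arctan2(.969,.247)
def axes(yaw): return np.array([np.sin(yaw),-np.cos(yaw),0]),np.array([np.cos(yaw),np.sin(yaw),0])
def ori(yaw,tilt=0):
    X,Y=axes(yaw); z=np.array([0,0,-1.]); x=-Y; return R.from_matrix(np.c_[x,np.cross(z,x),z]).as_quat()
E
python3 - <<'E'
from h import *
np.set_printoptions(precision=2,suppress=True)
q=bot.solve_ik([545,-135,300],ori(yaw)); print(q)
for P in ([545,-140,60],[570,-50,60],[620,-60,160]): print(bot.solve_ik(P,ori(yaw)))
if q is not None:
    bot.move_ptp([545,-135,300],ori(yaw)); bot.pause(.3)
    s=bot.read_state(); im=bot.camera("wrist"); np.save("w1.npy",np.r_[s["tcp_pos"],s["eef_rot"]]); print(s["t"],s["tcp_pos"],s["eef_rot"],s["contact_force"])
    cv2.imwrite("pics/w1.png",im[:,:,::-1])
    sc=cv2.imread("pics/scene0.png")[150:260,190:345]; cv2.imwrite("pics/sc_crop.png",cv2.resize(sc,None,fx=5,fy=5,interpolation=cv2.INTER_CUBIC))
E
```

```text
[ 0.11  0.13 -0.12  0.   -1.32 -0.36]
[ 0.1   0.34 -0.44  0.   -0.79 -0.35]
[ 0.25  0.35 -0.42  0.   -0.79 -0.5 ]
[ 0.22  0.32 -0.2   0.   -1.05 -0.47]
2.45 [ 544.92 -135.45  299.9 ] [-0.61  0.79  0.   -0.  ] [ 0.37 -0.01 -0.28]
```

View pics/w1.png

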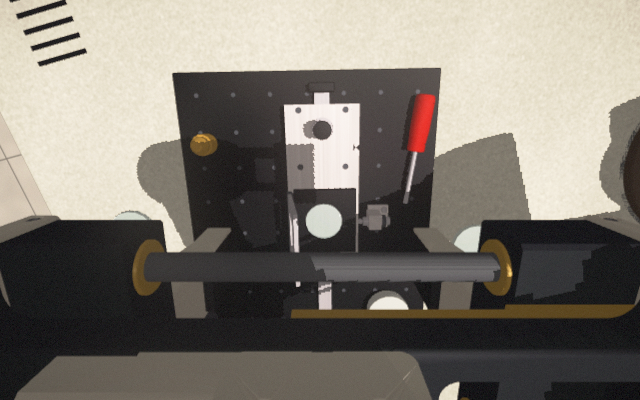

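View pics/sc_crop.png

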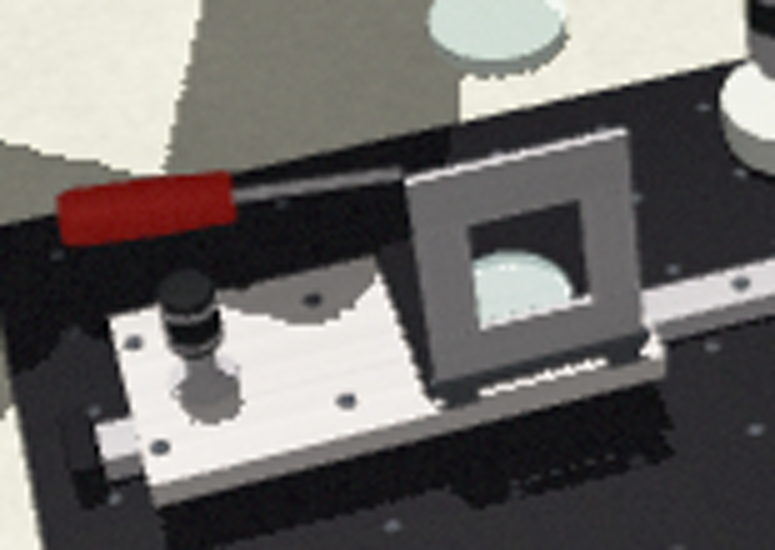

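Wrist view: knob top (322,130), notch (357,148), ball/index block (363–376,218), optic in the nest (324,221), frame edge-on at (294,220), driver (420,130), objective (204,145). The crop shows the frame nearly upright: top corners (271,186.6) and (315.6,176), bottom corners (276.4,227) and (318.4,219) in scene pixels. The disc is inside its window.

Run:
```python
from h import *
np.set_printoptions(precision=1,suppress=True)
w=np.load("w1.npy"); st=dict(tcp_pos=w[:3],eef_rot=w[3:])
im=cv2.imread("pics/w1.png"); 
W=lambda u,z: onz("wrist",u,z,st)
a,b=W((285,104),44),W((359,103),44); print("end corners",a,b,np.linalg.norm(a-b))
c,d=W((359,103),44),W((357.5,185),44); print("edge dir",np.degrees(np.arctan2(*(d-c)[[1,0]])))
c,d=W((285,104),44),W((287,180),44); print("edge dir",np.degrees(np.arctan2(*(d-c)[[1,0]])))
c,d=W((440,69),12),W((431,250),12);print("board dir",np.degrees(np.arctan2(*(d-c)[[1,0]])))
c,d=W((173,73),12),W((194,250),12);print("board dir",np.degrees(np.arctan2(*(d-c)[[1,0]])))
k=W((322,130),94); o=W((324,221),51); n=W((357,148),44); blk=W((376,217),46); ball=W((362,222),38)
sb=[ray("scene",(228,209)),ray("side",(372,141)),ray("wrist",(322,130),st)]
print("ktop",tri(*sb))
k=tri(*sb)[0]
ob=onz("side",(347,190),51)
for yw in (yaw,np.arctan2((o-k)[1],(o-k)[0])):
    X,Y=axes(yw); print("yaw",np.degrees(yw))
    f=lambda p:np.array([(p-k)@X,(p-k)@Y,p[2]])
    for nm,p in dict(o=o,o_side=ob,n=n,blk=blk,ball=ball,a=a,b=b).items(): print(nm,p,f(p))
    for u,al in (((271,186.6),83),((315.6,176),167),((276.4,227),83),((318.4,219),167)):
        O,D=ray("scene",u); t=(al-(O-k)@Y)/(D@Y); print("frame",f(O+t*D))
```

```text
end corners [ 570.2 -223.6   44. ] [ 478.8 -201.4   44. ] 94.0827840541733
edge dir 76.25061686440728
edge dir 75.42921523073288
board dir 78.10703761473597
board dir 75.83923703549253
ktop (array([ 533. , -182.4,   88.3]), [2.351351301827194, 1.717773949514842, 0.8854570617656443])
yaw 75.69972255081441
o [560.5 -61.2  51. ] [ -3.3 124.2  51. ]
o_side [560.7 -60.6  51. ] [ -3.2 124.9  51. ]
n [ 493.8 -146.5   44. ] [-46.8  25.1  44. ]
blk [489.4 -47.2  46. ] [-75.6 120.3  46. ]
ball [509.5 -41.8  38. ] [-57.4 130.4  38. ]
a [ 570.2 -223.6   44. ] [ 46.3 -30.7  44. ]
b [ 478.8 -201.4   44. ] [-47.8 -31.8  44. ]
frame [ 33.6  83.  147. ]
frame [ 34.1 167.  149.4]
frame [42.6 83.  51.5]
frame [ 45.7 167.   49. ]
yaw 77.21170105073766
o [560.5 -61.2  51. ] [  0.  124.3  51. ]
o_side [560.7 -60.6  51. ] [  0.1 125.   51. ]
n [ 493.8 -146.5   44. ] [-46.1  26.3  44. ]
blk [489.4 -47.2  46. ] [-72.4 122.2  46. ]
ball [509.5 -41.8  38. ] [-54.  131.9  38. ]
a [ 570.2 -223.6   44. ] [ 45.4 -31.9  44. ]
b [ 478.8 -201.4   44. ] [-48.6 -30.5  44. ]
frame [ 31.   83.  142.8]
frame [ 35.6 167.  146.9]
frame [38.9 83.  45.3]
frame [ 46.3 167.   45.1]
```

```bash
cat >> h.py <<'E'
yaw=np.radians(76.2); X,Y=axes(yaw); K=np.array([532.8,-182.4,0])
Q=ori(yaw)
def G(x,y,z): return K+x*X+y*Y+np.array([0,0,z])
def L(x,y,z): 
    d=np.array(z if False else x) - K; return np.array([d@X,d@Y,d[2]])
def loc(p): d=np.asarray(p)-K; return np.array([d@X,d@Y,d[2]])
def log(tag):
    s=bot.read_state(); f=s["contact_force"]
    print(tag,"t%.1f"%s["t"],loc(s["tcp_pos"]).round(1),"F",np.round([f@X,f@Y,f[2]],1),"w%.1f ff%.1f"%(s["width"],s["finger_force"])); return s
E
sed -i '/^def L(/,+1d' h.py
python3 - <<'E'
from h import *
bot.move_gripper(0,20)
bot.line_to(G(90,115,300),250,Q); bot.line_to(G(90,115,128),200); log("start")
for x in range(75,-16,-10): bot.line_to(G(x,115,128),80); log(x)
s=bot.read_state(); im=bot.camera("scene"); cv2.imwrite("pics/s1.png",cv2.resize(im[120:280,170:410,::-1],None,fx=3,fy=3))
E
```

```text
start t5.5 [ 90.8 115.  129.6] F [-0.3 -1.  -0.1] w0.4 ff0.0
75 t5.9 [ 75.2 115.2 129.2] F [-0.1 -0.7  0.1] w0.7 ff0.0
65 t6.1 [ 64.9 115.1 128.3] F [ 0.2 -0.6 -1.3] w0.5 ff0.0
55 t6.4 [ 54.9 115.  128.1] F [ 0.2 -0.2  0.4] w0.7 ff0.0
45 t6.7 [ 44.9 115.  128.2] F [ 0.2  0.1 -0.2] w0.3 ff0.0
35 t7.0 [ 34.8 115.  128.1] F [-0.1  0.3  0.7] w0.5 ff0.0
25 t7.2 [ 24.8 115.  128.1] F [-0.5 -0.8  0.1] w0.5 ff0.0
15 t7.5 [ 14.8 115.  128.1] F [ 1.3 -0.1  0. ] w0.3 ff0.0
5 t7.8 [  4.8 115.  128.1] F [ 0.5  0.1 -0.3] w0.2 ff0.0
-5 t8.1 [ -5.2 115.  128.1] F [ 1.4 -0.   0.6] w0.6 ff0.0
-15 t8.3 [-15.2 115.  128.1] F [-0.1 -0.5  0.2] w0.5 ff0.0
```

View pics/s1.png

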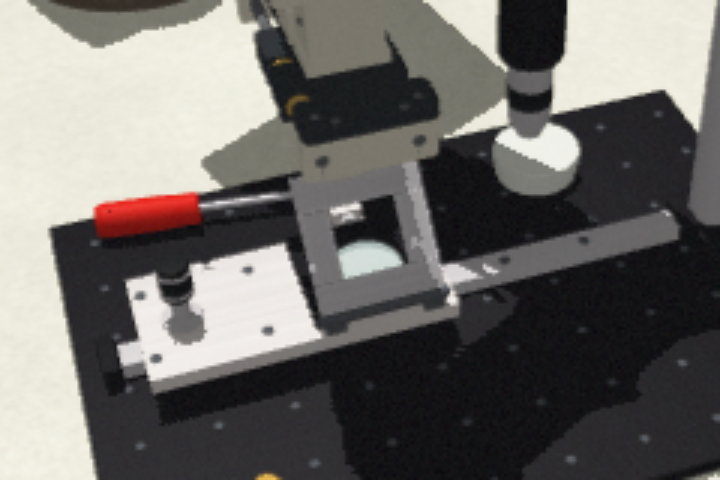

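The crop shows the frame tipped toward the nest, with the fingers at its free edge (about (365,170)). The optic is undisturbed at (370,258). Now I follow the free edge down.

Run:
```python
from h import *
for a in (.85,.75,.65,.55,.45,.35,.25,.17,.1,.05,0):
    bot.line_to(G(45-90*np.cos(a),115,55.5+93*np.sin(a)+2.5*np.cos(a)),70); s=log(a)
z=58
while -s["contact_force"][2]>-99 and s["contact_force"][2]<8 and z>54:
    z-=.7; bot.line_to(G(-45,115,z),30); bot.pause(.1); s=log("press")
im=bot.camera("scene"); cv2.imwrite("pics/s2.png",cv2.resize(im[120:280,170:410,::-1],None,fx=3,fy=3))
```

```text
0.85 t8.6 [-14.6 115.  127. ] F [-3.   0.6  3.5] w0.6 ff1.9
0.75 t8.9 [-20.8 115.  120.5] F [-0.1  0.4 -0. ] w0.4 ff0.0
0.65 t9.2 [-27.  114.9 113.3] F [-0.2  0.3 -0.2] w0.4 ff0.0
0.55 t9.5 [-32.2 114.9 105.8] F [1.5 0.5 0.9] w0.7 ff0.0
0.45 t9.8 [-36.5 114.9  97.8] F [-0.9 -0.6 -0.9] w0.3 ff0.0
0.35 t10.0 [-39.9 114.9  89.4] F [ 0.3  0.3 -0.5] w0.5 ff0.0
0.25 t10.3 [-42.6 114.8  80.5] F [0.1 0.  0.5] w0.6 ff0.0
0.17 t10.6 [-44.  114.9  73.4] F [0.3 0.1 0.7] w0.6 ff0.0
0.1 t10.8 [-44.9 114.9  66.9] F [-0.1  0.1  0.5] w0.2 ff0.0
0.05 t11.1 [-45.1 114.9  62.3] F [0.9 0.7 0.2] w0.0 ff0.0
0 t11.3 [-44.4 115.3  58.3] F [0.8 0.1 2.5] w0.6 ff1.4
press t11.7 [-44.3 115.2  58.1] F [-2.   0.1  8.3] w0.7 ff4.4
```

View pics/s2.png

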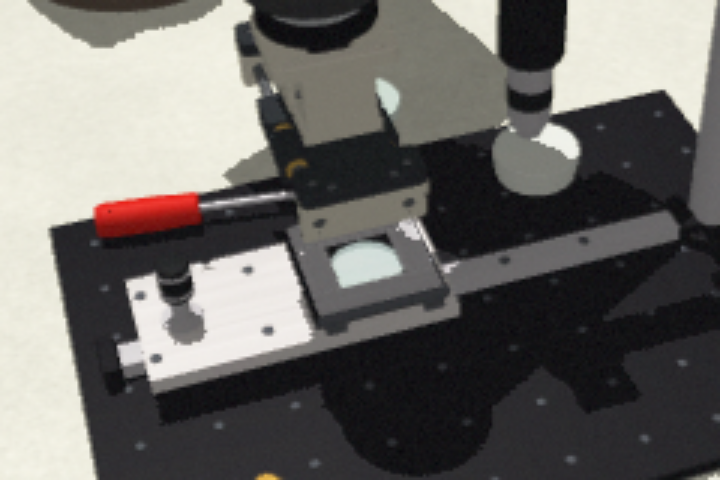

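The frame lies flat over the nest, with the optic visible in the window at (368,262). Pressing gave 8 N at z=58, so it is closed. Next I lift and look at the knob from close by.

Run:
```python
from h import *
bot.line_to(G(-45,115,180),200); bot.line_to(G(0,40,220),250); bot.move_gripper(60,20); bot.pause(.2)
s=log("look"); im=bot.camera("wrist"); np.save("w2.npy",np.r_[s["tcp_pos"],s["eef_rot"]])
cv2.imwrite("pics/w2.png",im[:,:,::-1])
w1=cv2.imread("pics/w1.png")[125:245,280:400]
cv2.imwrite("pics/comp.png",np.hstack([im[0:300,100:500,::-1],cv2.resize(w1,(300,300),interpolation=cv2.INTER_CUBIC)]))
```

```text
look t14.3 [ -0.  40. 220.] F [ 1.1 -0.2  0.2] w60.0 ff0.0
```

View pics/comp.png

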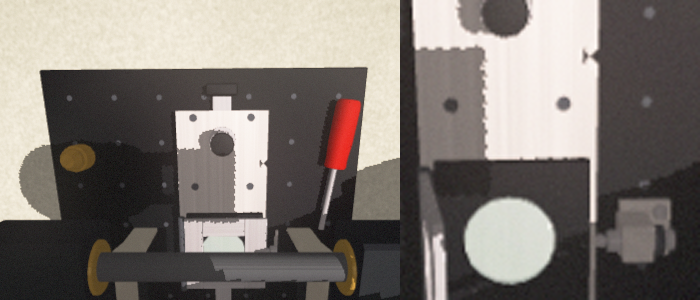

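Left: knob top at wrist pixel (322,144), notch (362,162). Right (from the first wrist view): notch (356,147.4), ball nose (360,221), block body centre (378,219.5).

Run:
```python
from h import *
np.set_printoptions(precision=1,suppress=True)
S=[dict(tcp_pos=w[:3],eef_rot=w[3:]) for w in (np.load("w1.npy"),np.load("w2.npy"))]
print("knob",loc(onz("wrist",(322,144),94,S[1])),loc(onz("wrist",(322,130),94,S[0])))
print("notch",loc(onz("wrist",(362,162),44,S[1])),loc(onz("wrist",(356,147.4),44,S[0])))
print("ball",loc(onz("wrist",(360,221),42,S[0])),"blk",loc(onz("wrist",(378,219.5),46,S[0])))
print("ball side",loc(onz("side",(373.5,207),42)))
```

```text
knob [-0.5 -1.2 94. ] [-0.5 -0.9 94. ]
notch [-43.6  22.9  44. ] [-45.1  24.7  44. ]
ball [-52.8 128.   42. ] blk [-77.3 124.6  46. ]
ball side [-64.  138.3  42. ]
```

Run:
```python
from h import *
bot.line_to(G(-.5,-.8,150),250); bot.line_to(G(-.5,-.8,62),120); log("down")
bot.move_gripper(0,50); bot.pause(.3); s=log("grip")
bot.line_to(G(-.5,84,62),60); bot.pause(.1); log("84")
```

```text
down t15.7 [ 0.3 -0.5 63. ] F [-0.4  0.4 -0.3] w60.1 ff0.0
grip t16.8 [-0.  -0.8 62.1] F [ 3.6 -1.6 -2. ] w20.9 ff50.0
84 t18.4 [-0.6 83.2 62.1] F [ 3.3 -4.7 -0.6] w20.9 ff50.0
```

Run:
```python
from h import *
prev=None; y=84
while y<112:
    y+=1; bot.line_to(G(-.5,y,62),20); bot.pause(.15); s=log(y)
    f=s["contact_force"]@Y
    if f>2: break
```

```text
85 t18.8 [-0.6 84.8 62.1] F [ 2.4 -2.4  1.1] w20.7 ff50.0
86 t19.2 [-0.6 86.  62.1] F [ 1.4 -2.2  2.9] w20.7 ff50.0
87 t19.6 [-0.6 87.1 62. ] F [-0.3 -2.   4.1] w21.1 ff50.0
88 t20.0 [-0.6 88.2 62. ] F [-1.4 -1.6  4.8] w21.1 ff50.0
89 t20.4 [-0.7 88.9 62. ] F [-0.6 -3.6  4.7] w20.9 ff50.0
90 t20.8 [-0.7 90.  62.1] F [-1.3 -2.4  4.2] w21.1 ff50.0
91 t21.2 [-0.7 91.1 62. ] F [-0.1 -2.1  5.4] w20.8 ff50.0
92 t21.6 [-0.6 92.2 62. ] F [-1.9 -0.9  5.2] w21.1 ff50.0
93 t22.0 [-0.7 92.9 62.1] F [-0.3 -3.1  5. ] w20.7 ff50.0
94 t22.4 [-0.7 94.  62. ] F [-0.3 -2.6  6. ] w21.0 ff50.0
95 t22.8 [-0.7 95.1 62. ] F [-1.9 -2.   5. ] w21.1 ff50.0
96 t23.2 [-0.7 96.2 62. ] F [-1.9 -0.9  5.5] w21.3 ff50.0
97 t23.6 [-0.7 96.9 62. ] F [-1.  -1.9  5.3] w21.1 ff50.0
98 t24.0 [-0.7 98.  62. ] F [-0.9 -1.8  4.5] w21.0 ff50.0
99 t24.4 [-0.7 99.1 62. ] F [-1.7 -1.4  6.3] w20.9 ff50.0
100 t24.8 [ -0.7 100.2  62. ] F [-0.7 -1.   6.1] w21.2 ff50.0
101 t25.2 [ -0.7 101.5  62. ] F [-1.8  0.1  5.5] w20.8 ff50.0
102 t25.6 [ -0.7 103.   62. ] F [-2.6  2.4  6.2] w21.0 ff50.0
```

Run:
```python
from h import *
y=102
while y<110:
    y+=.5; bot.line_to(G(-.5,y,62),10); bot.pause(.3); s=log(y)
    if s["contact_force"]@Y<-5: break
```

```text
102.5 t26.2 [ -0.7 103.3  62. ] F [-1.4  2.6  6.7] w21.1 ff50.0
103.0 t26.7 [ -0.8 103.7  62. ] F [-2.3  1.1  6.6] w20.8 ff50.0
103.5 t27.3 [ -0.8 103.9  62. ] F [-1.2 -0.6  5.8] w20.9 ff50.0
104.0 t27.8 [ -0.8 104.   62. ] F [-2.2 -3.3  5.9] w20.8 ff50.0
104.5 t28.4 [ -0.8 104.1  62. ] F [-0.6 -4.2  5.8] w20.7 ff50.0
105.0 t28.9 [ -0.8 104.3  62. ] F [-0.8 -5.9  4.7] w21.0 ff50.0
```

The actual position locks at about 104 while the force swings from +2.5 N to −6 N, so the ball is seated. I back the command off to the seat and check.

Run:
```python
from h import *
bot.line_to(G(-.7,103.9,62),10); bot.pause(.6); s=log("seat"); print(np.abs(s["qvel"]).max())
im=bot.camera("side"); cv2.imwrite("pics/fin.png",np.hstack([cv2.resize(im[120:300,290:470,::-1],(400,400)),cv2.resize(bot.camera("scene")[140:310,180:350,::-1],(400,400))]))
```

```text
seat t29.8 [ -0.8 104.   62. ] F [-0.8 -1.6  5.4] w21.3 ff50.0
0.0013964021599438441
```

View pics/fin.png

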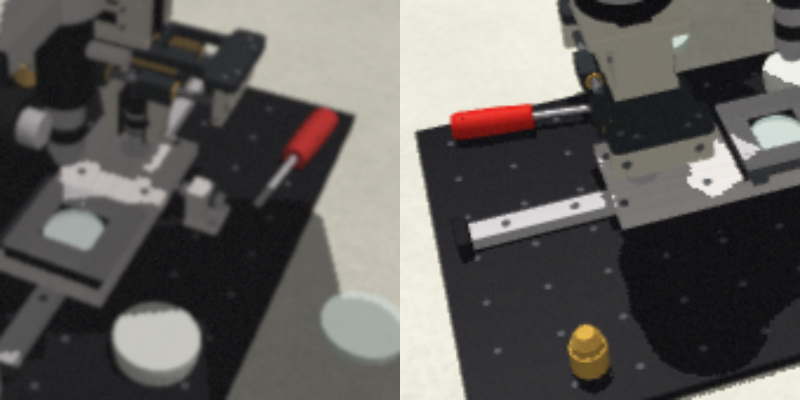

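The carriage is indexed beside the block (left panel, (205,205)). The frame is flat with the optic in the nest (75,230), the knob is gripped, and the driver, objective and case have not moved.

```bash
python3 -c "
from plant import bot
print(bot.close_job())"
```

```text
the job is handed in; nothing more can be done
None
```

The job is handed in, though no verdict came back: the frame is closed flat over the optic and the glass was never touched. The carriage is at rest in the notch after about 105 mm of travel, the knob is held at 50 N, and the bystanders look unmoved.

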